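# Turn the drying pestle head-down in its mortar

## Task

The washed pestle has been left to dry upside down in the mortar, its wooden handle in the bowl and its white grinding head in the air. Get it ready for grinding: take it out, lay it on the wooden board and let go, then take it by the handle and set it back gently, grinding head down in the bowl and handle resting in the pouring lip. Leave the mortar standing where it is and do not disturb the garlic and the jars.

Things in the scene. Friction and masses are not known exactly. Their poses are not given: they have to be found in the camera images.
- mortar: White porcelain mortar, loose, 1.3 kg: round bowl 96 mm high, 109 mm across the rim, inside 94 mm across at the mouth and 64 mm near the bottom; inner floor 18 mm above the underside. Origin: centre of its underside; z up; +x points to the pouring lip, where the rim is drawn out 9 mm and dips 8 mm in a groove about 35 mm wide.
- mortar_lip (a point): Bottom of the groove of the pouring lip at the inner edge of the rim: 56 mm from the mortar's axis towards its +x, 85 mm above its underside.
- mortar_bowl (a point): Centre of the bowl's inner floor, 18 mm above the mortar's underside.
- pestle: Loose pestle, 170 mm long, 0.24 kg, round. Own z: along it from grinding head to handle end. Origin on its axis, 127 mm from the head's tip. White head 0 to 56 mm from the tip, 37 mm thick near the tip, 25 mm at 56 mm; wooden handle from there, 18 mm thick at 80 mm, 23 mm at 140 mm. At the start it leans 45 degrees in the bowl, head up and out over the rim. Laid on its side it does not roll away.
- pestle_head (a point): Centre of the grinding head, on the pestle's axis, 18 mm from the head's tip (radius here 18.5 mm). When the pestle rests properly this point is about 10 mm from the mortar's axis, away from the lip, and 38 mm above the mortar's underside, and the pestle leans about 47 degrees from vertical.
- pestle_neck (a point): Point on the pestle's axis 88 mm from the head's tip, where the handle crosses the rim when the pestle stands head down.
- board: Small light wooden chopping board, fixed, 150 mm along its x, 220 mm along its y, 14 mm thick, a 14 mm hanging hole in one corner. Origin: centre of its underside; its z up.
- garlic: Garlic bulb, 60 mm, a bystander behind the work. Origin: centre of its underside.
- cork_jar: Corked glass jar with red-brown spice, 56 mm across, 111 mm high, a bystander. Origin: centre of its underside.
- spice_jar: Slim glass spice jar with a black cap, 41 mm across, 105 mm high, a bystander. Origin: centre of its underside.
Mind the look-alikes: they are no part of the job. What is shaped like the pestle but green is not meant.

How it is judged:
On the way, in this order (a step that is already met when the one before it is completed fails the run):
1. the pestle lies on its side on the board, let go and at rest (angle between pestle's own z axis and vertical between 1.3 and 1.85 rad and contact force between pestle and board above 0.5 N and contact force between pestle and the fingers below 0.1 N and linear speed of pestle below 0.03 m/s), for 0.2 s.
2. the pestle is held by its wooden handle, clear of the board (contact force between pestle and the fingers above 1 N and distance between the grasp point and pestle below 0.06 m and contact force between pestle and board below 0.1 N and height (world z) of pestle above 0.06 m), for 0.2 s.
At the end, for the whole second after the job is handed in: Pestle at rest in the upright mortar: head centre within 30 mm of the bowl axis and under 55 mm up, leaning 26 to 60 degrees from vertical, neck point within 8 mm and origin within 18 mm of the lip's centre plane on the lip side; mortar within 30 mm of its start (horizontal distance between pestle_head and mortar_bowl below 0.03 m and z of pestle_head in the frame of mortar below 0.055 m and angle between pestle's own z axis and vertical between 0.45 and 1.05 rad and x of pestle_neck in the frame of mortar above 0.025 m and y of pestle_neck in the frame of mortar between -0.008 and 0.008 m and y of pestle in the frame of mortar between -0.018 and 0.018 m and angle between mortar's own z axis and vertical below 0.06 rad and distance of mortar from where it was at the start of the episode below 0.03 m and linear speed of pestle below 0.03 m/s and angular speed of pestle below 0.3 rad/s); the robot touches nothing.
It fails at once if the pestle is dropped or forced against the mortar (more than 45 N) (contact force between pestle and mortar above 45 N).
It fails at once if the pestle is dropped or forced on the board (more than 45 N) (contact force between pestle and board above 45 N).
It fails at once if the garlic or a jar is pushed more than 20 mm (distance of any of garlic, cork_jar, spice_jar from where it was at the start of the episode above 0.02 m).
It also fails if it takes over 62 s, if anything falls off the work surface, if the arm or the gripper's body presses on something with over 40 N, if the wrist force passes 120 N, or if a joint passes its speed limit or range.

## Robot

A 6-joint arm with a two-finger parallel gripper is mounted at the origin on a cart in front of the work surface, level with it; the furniture and walls round the work are solid. World frame = base frame: x ahead of the robot, y to its left, z up, the work surface at z = 0. Lengths are in m, angles in rad, forces in N, time in s.
With the tool pointing down it reaches from about 0.35 to 0.775 m from the base axis. Payload 7.3 kg.
Tool frame: the origin (TCP) lies at the very end of the fingers, on their centre line; the grasp point (between the pads) lies 19 mm behind it (r.grasp_offset is the z of the grasp point in the tool frame, in m); z points along the fingers, y is the line along which they close (so a half turn about z gives the same grasp; the last joint's range is limited). The gripper opens to 92 mm and grips with 3 to 60 N. Pads are 19 mm wide; open, the fingers measure 130 mm over their backs; the gripper's body (75 mm by 190 mm) begins 47 mm behind the grasp point.
Start: joints at [-1.487, 0.342, 1.524, -0, 1.275, -0.146], TCP at [0.12, -0.511, 0.201] pointing down, gripper open.
Joint ranges: [-2.53, 2.53], [-0.77, 2.02], [0.04, 2.7], [-1, 4.14], [0.28, 2.66], [-3.11, 3.11]. Speed limits (rad/s): [2.57, 2.57, 3.14, 3.14, 3.14, 3.14].

## Interface

Orientations are given as a 3x3 rotation matrix whose columns are the frame's x, y, z axes.
In Python, from rig import r, viewer, spotter gives the robot as it stands.
- The arm moves only by the tool send_rows, never from a script. Its argument "plan" is a list of rows, each a list of 5 numbers: the closure in counts, from 0 (fully open) to 255 (shut), then the shift along the tool's x, y, z in cm, then the turn about the tool's z in degrees. A call has 1 to 10 rows; each row is the pose to reach, as a shift and turn from the pose commanded when the call began, along the tool's axes at that moment; what a row does not reach only later rows make up. A row lasts 1/10 s, in which the tool goes at most 50 mm and 8.59 degrees, less where a joint would pass 70% of its speed; a pose out of reach is approached as far as the arm can. A call with a gripper value outside its range is refused whole. The fingers move at their own pace and stop on an object; "force" is the grip in N (left out, the last holds). Time passes only in rows, so rows that repeat a pose let the fingers close. It gives the time, the measured TCP pose, the force, the opening and the grip force at its end, in the units of the state.
- r.read_state(): the state, without advancing time (a new reading comes with each control period).
- viewer.snapshot(name): name is "scene" or "top" or "wrist"; returns a dict with "color" (400x640x3 uint8, red, green, blue), "fx", "fy", "cx", "cy" (pixels), "pose" (4x4, takes a point from camera to world coordinates). Camera axes: x right, y down, z forward; pixel columns grow to the right and rows downward; lengths in m; the calibration is good to about 2 mm. A picture is of the moment at which its call begins. There is no depth.
- r.close_job(): hands the job in; it is judged then, once.
Trained networks look in a picture, given as the dict that the camera call returned (one of the last four; its "shot" number tells which), for a name from the list of things; names that differ only in an ending like _2 or _b are one class to them, and where a whole thing is asked for, a point or a joint stands for the part that bears it (a point fixed in the world has none). Each returns a list of dicts, best first, with "confidence" (0 to 1); they miss things now and then, are a little off and sometimes report something else, mostly with a low value. They report only what shows in the picture. A call takes as long as a camera call. They do not tell look-alikes from the thing itself.
- spotter.outline_of(label, picture): "region" (400x640 bool, what is visible of it).
- spotter.pinpoint(label, picture): "point" ([x, y, z] in m, in the coordinates of the camera as it stood for that picture, good to about 4 mm: a listed point, or the origin of a listed thing).
The state is a dict: "time_s": time; "qpos": joint angles; "dq": joint speeds; "tau": joint torques, N m; "tcp_pos": TCP position; "tcp_rot": TCP orientation; "contact_force": force on the tool from outside, world axes, zero at the start; "wrist_torque": the same for the moment, N m; "opening": finger opening in m; "grip_force": force on a finger pad.
Only numpy, scipy, OpenCV 4.12 (cv2) and the standard library are available. Lean on these libraries where they do the work, as an engineer would, in place of code of your own. Each camera call takes 0.05 s, during which the arm holds its last target. There are 200 camera calls.

## Working session

There is one attempt and no reset: what is moved stays moved. The work goes in short steps, Python scripts to look and compute and a tool call to move; the robot and the scene stay as the last step left them, time stands still between calls to the robot, and variables do not carry over. Pictures are saved under pics/ and viewed, at most 10 in all, crops included, and the job is handed in when it is done.

Besides the shell and the picture viewer there is one more tool, called as name(argument=value, ...) on one line, values as JSON. send_rows: Moves the arm, as the interface text tells. Its arguments: {"type":"object","properties":{"plan":{"type":"array","items":{"type":"array","items":{"type":"number"}}},"force":{"type":"number"}},"required":["plan"]}

```bash
mkdir -p pics; ls; cat > h.py <<'E'
import numpy as np, cv2
from rig import r, viewer, spotter
def shot(n,fn=None):
    p=viewer.snapshot(n)
    if fn: cv2.imwrite('pics/'+fn,p['color'][:,:,::-1])
    return p
def w(p,c): P=np.array(p['pose']); return P[:3,:3]@np.array(c)+P[:3,3]
def px(p,X):
    P=np.array(p['pose']); c=P[:3,:3].T@(np.array(X)-P[:3,3]); return [round(p['fx']*c[0]/c[2]+p['cx']),round(p['fy']*c[1]/c[2]+p['cy'])]
def find(p,l,k=3):
    for d in spotter.pinpoint(l,p)[:k]:
        X=w(p,d['point']); print(l,round(d['confidence'],2),X.round(3),px(p,X))
E
python3 - <<'E'
from h import *
ims=[]
for n in ['scene','top']:
    p=shot(n,n+'0.png'); print(n)
    for l in ['mortar','mortar_lip','mortar_bowl','pestle','pestle_head','pestle_neck','board','garlic','cork_jar','spice_jar']: find(p,l)
E
```

```text
pics
scene
mortar 0.89 [0.464 0.155 0.004] [360, 213]
mortar_lip 0.83 [0.425 0.19  0.089] [361, 202]
mortar_bowl 0.64 [0.461 0.151 0.019] [362, 209]
pestle 0.86 [0.445 0.693 0.009] [210, 296]
pestle 0.57 [0.463 0.152 0.059] [362, 199]
pestle_head 0.82 [0.53  0.186 0.141] [341, 171]
pestle_head 0.61 [0.537 0.639 0.02 ] [212, 263]
pestle_neck 0.89 [0.478 0.677 0.014] [210, 284]
pestle_neck 0.67 [0.49  0.166 0.096] [354, 187]
board 0.68 [ 0.476 -0.143  0.002] [422, 178]
garlic 0.64 [ 0.636 -0.014  0.002] [364, 171]
cork_jar 0.81 [0.665 0.146 0.003] [324, 183]
spice_jar 0.74 [ 0.663 -0.187  0.004] [393, 151]
top
mortar 0.55 [ 0.46   0.157 -0.006] [344, 232]
mortar_lip 0.81 [0.425 0.201 0.085] [332, 240]
mortar_bowl 0.74 [0.465 0.154 0.021] [345, 230]
pestle 0.73 [0.448 0.696 0.011] [195, 233]
pestle 0.51 [0.461 0.156 0.057] [345, 230]
pestle_head 0.66 [0.542 0.643 0.019] [210, 207]
pestle_neck 0.83 [0.478 0.676 0.017] [200, 224]
pestle_neck 0.67 [0.487 0.171 0.087] [341, 222]
board 0.9 [ 0.476 -0.143 -0.001] [426, 229]
garlic 0.61 [ 0.634 -0.009 -0.006] [389, 186]
cork_jar 0.68 [ 0.671  0.143 -0.005] [348, 176]
spice_jar 0.5 [ 0.669 -0.181  0.001] [435, 177]
spice_jar 0.23 [0.49  0.168 0.088] [342, 221]
```

```bash
python3 -c "
import cv2,numpy as np
a=cv2.imread('pics/scene0.png');b=cv2.imread('pics/top0.png')
cv2.imwrite('pics/both.png',cv2.resize(np.vstack([a,b]),(480,600),interpolation=cv2.INTER_AREA))"
```

```text
(no output)
```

View pics/top0.png

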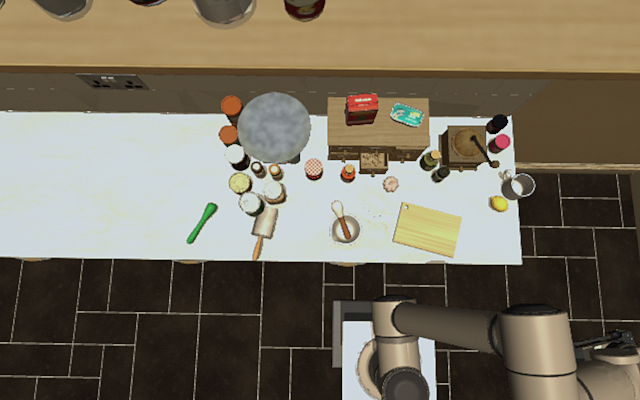

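View pics/scene0.png

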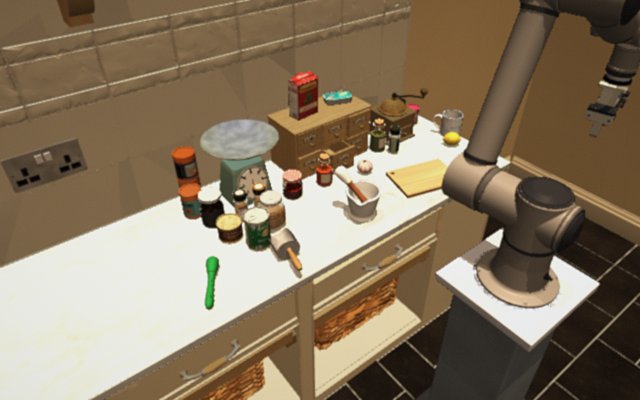

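```bash
python3 - <<'E'
from h import *
a=cv2.imread('pics/scene0.png')[150:230,310:410];b=cv2.imread('pics/top0.png')[190:260,300:400]
cv2.imwrite('pics/c0.png',np.hstack([cv2.resize(a,(400,320),interpolation=2),cv2.resize(b,(400,320),interpolation=2)]))
s=r.read_state();print(s['tcp_pos'],np.round(s['tcp_rot'],3),s['time_s'],r.grasp_offset)
E
```

```text
[ 0.11959321 -0.51122887  0.20066151] [[ 0.974  0.228  0.   ]
 [ 0.228 -0.974 -0.   ]
 [-0.     0.    -1.   ]] 1.1 -0.0188
```

View pics/c0.png

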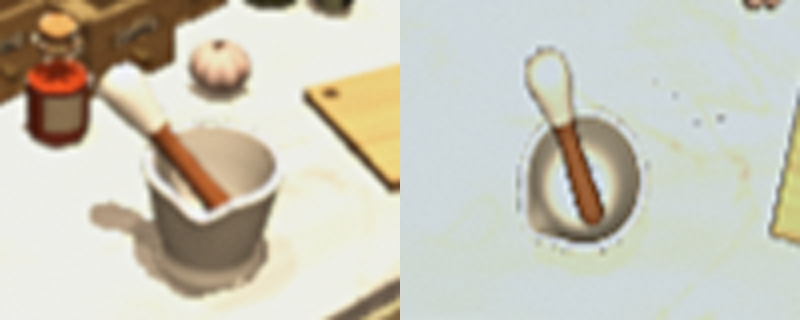

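send_rows(plan=[[0,40,-27.5,-8,-13],[0,40,-27.5,-8,-13],[0,40,-27.5,-8,-13],[0,40,-27.5,-8,-13],[0,40,-27.5,-8,-13],[0,40,-27.5,-8,-13],[0,40,-27.5,-8,-13],[0,40,-27.5,-8,-13],[0,40,-27.5,-8,-13],[0,40,-27.5,-8,-13]])

```text
time_s: 2.1
tcp_pos: [0.4478, -0.1502, 0.2813]
tcp_rot: [[0.897, 0.442, 0.001], [0.442, -0.897, -0.0], [0.001, 0.001, -1.0]]
contact_force: [-0.1, -0.1, 0.3]
opening: 0.0923
grip_force: 0.0
```

send_rows(plan=[[0,10.8,-23.7,-2,0],[0,10.8,-23.7,-2,0],[0,10.8,-23.7,-2,0],[0,10.8,-23.7,-2,0],[0,10.8,-23.7,-2,0],[0,10.8,-23.7,-2,0],[0,10.8,-23.7,-2,0],[0,10.8,-23.7,-2,0]])

```text
time_s: 2.9
tcp_pos: [0.4389, 0.1071, 0.3004]
tcp_rot: [[0.898, 0.441, -0.0], [0.441, -0.898, -0.001], [-0.001, 0.001, -1.0]]
contact_force: [0.1, 0.2, 0.4]
opening: 0.0915
grip_force: 0.0
```

```bash
python3 - <<'E'
from h import *
p=shot('wrist','w1.png')
for l in ['mortar','mortar_lip','mortar_bowl','pestle','pestle_head','pestle_neck']: find(p,l,2)
print(np.round(p['pose'],3))
E
```

```text
mortar 0.7 [ 0.463  0.15  -0.001] [300, 135]
mortar_lip 0.92 [0.428 0.198 0.085] [247, 148]
mortar_bowl 0.85 [0.465 0.152 0.021] [298, 133]
pestle 0.9 [0.464 0.151 0.059] [297, 136]
pestle_head 0.68 [0.536 0.186 0.134] [291, 58]
pestle_neck 0.65 [0.486 0.171 0.092] [287, 112]
[[ 0.441 -0.869 -0.222  0.498]
 [-0.897 -0.427 -0.111  0.136]
 [ 0.002  0.249 -0.969  0.485]
 [ 0.     0.     0.     1.   ]]
```

View pics/w1.png

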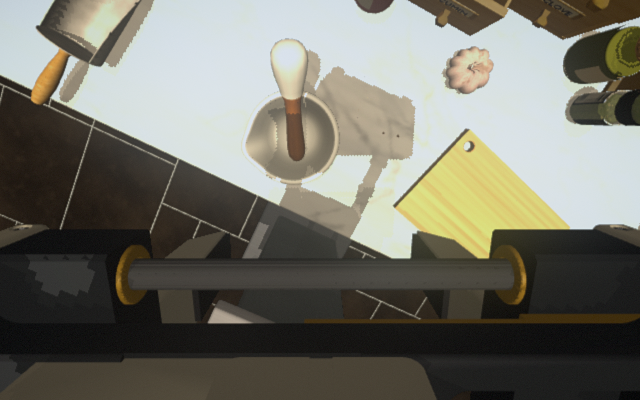

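Candidates: the green pestle at top (203,222) is the look-alike; the brown-handled, white-headed one at wrist (290,60)–(297,158), standing in the mortar, fits. The lip is at left (250,148).

send_rows(plan=[[0,5,-1.5,0,0],[0,9.5,-2.9,0,0],[0,9.5,-2.9,4,0],[0,9.5,-2.9,8,0],[0,9.5,-2.9,12,0],[0,9.5,-2.9,15,0],[0,9.5,-2.9,17.5,0],[0,9.5,-2.9,19,0],[0,9.5,-2.9,19.5,0],[0,9.5,-2.9,19.5,0]], force=15)

```text
time_s: 4.25
tcp_pos: [0.5113, 0.1756, 0.1052]
tcp_rot: [[0.898, 0.441, -0.001], [0.441, -0.898, -0.0], [-0.001, -0.0, -1.0]]
contact_force: [-0.5, 0.3, -0.2]
opening: 0.0918
grip_force: 0.0
```

```bash
python3 - <<'E'
from h import *
p=shot('wrist')
for l in ['mortar_lip','pestle','pestle_head','pestle_neck']: find(p,l,2)
a=p['color'][:,:,::-1]
p=shot('scene')
b=cv2.resize(p['color'][130:250,270:450,::-1],(600,400),interpolation=2)
cv2.imwrite('pics/c1.png',cv2.resize(np.hstack([a,b]),None,fx=.64,fy=.64))
E
```

```text
mortar_lip 0.7 [0.428 0.199 0.085] [237, 310]
pestle 0.85 [0.464 0.152 0.058] [320, 277]
pestle_head 0.86 [0.536 0.184 0.131] [326, 200]
pestle_neck 0.58 [0.488 0.168 0.087] [313, 258]
```

View pics/c1.png

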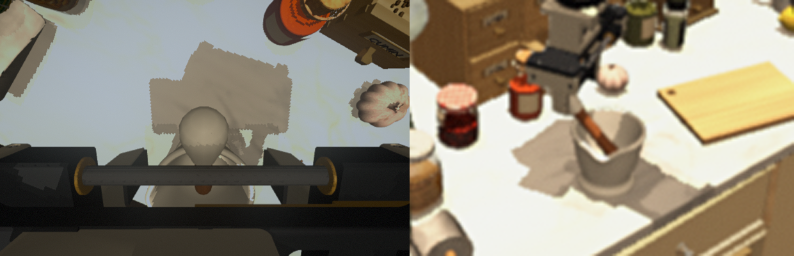

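Fingers straddle the neck (head at (203,130), centred between the pads). Closing.

send_rows(plan=[[255,0,0,0,0],[255,0,0,0,0],[255,0,0,0,0],[255,0,0,0,0],[255,0,0,0,0],[255,0,0,0,0],[255,0,0,0,0],[255,0,0,0,0]], force=20)

```text
time_s: 5.35
tcp_pos: [0.5114, 0.1759, 0.1056]
tcp_rot: [[0.898, 0.441, 0.0], [0.441, -0.898, -0.0], [-0.0, 0.0, -1.0]]
contact_force: [-0.6, 0.4, 0.1]
opening: 0.0326
grip_force: 0.1
```

send_rows(plan=[[255,0,0,0,0],[255,0,0,0,0],[255,0,0,0,0],[255,0,0,0,0]])

```text
time_s: 5.75
tcp_pos: [0.511, 0.1759, 0.1055]
tcp_rot: [[0.898, 0.441, -0.001], [0.441, -0.898, -0.0], [-0.001, -0.0, -1.0]]
contact_force: [-2.5, -0.3, 0.9]
opening: 0.0254
grip_force: 17.0
```

send_rows(plan=[[255,0,0,-0.5,0],[255,0,0,-1.5,0],[255,0,0,-3,0],[255,0,0,-5,0],[255,0,0,-7.5,0],[255,0,0,-10,0],[255,0,0,-12.5,0],[255,0,0,-14,0],[255,0,0,-14,0]])

```text
time_s: 6.65
tcp_pos: [0.5131, 0.1763, 0.249]
tcp_rot: [[0.897, 0.441, 0.007], [0.441, -0.898, 0.001], [0.007, 0.002, -1.0]]
contact_force: [-0.5, 0.1, -0.7]
opening: 0.0006
grip_force: 0.0
```

```bash
python3 - <<'E'
from h import *
for n in ['wrist','scene','top']:
    p=shot(n,'l_%s.png'%n); print(n)
    for l in ['mortar','mortar_lip','board','pestle','pestle_head','pestle_neck']: find(p,l,2)
m=spotter.outline_of('board',p)[0]['region'].astype(np.uint8)
c,_=cv2.findContours(m,0,2);q=cv2.boxPoints(cv2.minAreaRect(max(c,key=cv2.contourArea)))
P=np.array(p['pose'])
for u,v in q:
    d=P[:3,:3]@[(u-p['cx'])/p['fx'],(v-p['cy'])/p['fy'],1]; print((P[:3,3]+d*(0.014-P[2,3])/d[2]).round(3))
E
```

```text
wrist
mortar 0.87 [0.461 0.153 0.   ] [318, 211]
board 0.85 [ 0.477 -0.145 -0.002] [507, 289]
pestle 0.84 [0.461 0.15  0.065] [320, 228]
scene
mortar 0.81 [0.462 0.151 0.001] [362, 213]
mortar_lip 0.87 [0.423 0.191 0.09 ] [361, 202]
board 0.84 [ 0.477 -0.146  0.002] [422, 178]
pestle 0.65 [0.461 0.152 0.063] [362, 198]
pestle_head 0.8 [0.533 0.184 0.14 ] [340, 171]
pestle_head 0.58 [0.536 0.639 0.02 ] [212, 263]
pestle_neck 0.78 [0.488 0.165 0.096] [354, 187]
pestle_neck 0.78 [0.475 0.676 0.013] [211, 284]
top
mortar 0.64 [ 0.462  0.156 -0.003] [344, 231]
mortar 0.24 [ 0.634 -0.009 -0.007] [389, 186]
mortar_lip 0.58 [0.427 0.203 0.085] [332, 239]
board 0.72 [ 0.473 -0.148 -0.002] [428, 230]
pestle 0.69 [0.444 0.694 0.012] [195, 234]
pestle 0.47 [0.458 0.157 0.063] [345, 231]
pestle_head 0.72 [0.541 0.642 0.022] [210, 207]
pestle_head 0.54 [0.462 0.15  0.017] [346, 231]
pestle_neck 0.69 [0.478 0.672 0.015] [202, 224]
pestle_neck 0.59 [0.487 0.171 0.088] [341, 221]
[ 0.429 -0.011  0.014]
[ 0.577 -0.053  0.014]
[ 0.52  -0.272  0.014]
[ 0.375 -0.227  0.014]
```

The grip slid off the taper; the pestle stayed in place. I'll regrasp further out on the head, deeper and firmer.

send_rows(plan=[[0,1.2,0.1,0,0],[0,1.2,0.1,0,0],[0,1.2,0.1,0,0],[0,1.2,0.1,0,0],[0,1.2,0.1,0,0],[0,1.2,0.1,0,0],[0,1.2,0.1,0,0],[0,1.2,0.1,0,0],[0,1.2,0.1,3,0],[0,1.2,0.1,6,0]], force=40)

```text
time_s: 8.75
tcp_pos: [0.5232, 0.1805, 0.1857]
tcp_rot: [[0.898, 0.441, 0.003], [0.441, -0.898, 0.0], [0.003, 0.001, -1.0]]
contact_force: [0.3, -0.5, -0.3]
opening: 0.0757
grip_force: 0.0
```

send_rows(plan=[[0,0,0,3,0],[0,0,0,5.5,0],[0,0,0,7,0],[0,0,0,8,0],[160,0,0,8,0],[255,0,0,8,0],[255,0,0,8,0],[255,0,0,8,0],[255,0,0,8,0],[255,0,0,8,0]])

```text
time_s: 9.75
tcp_pos: [0.5227, 0.1803, 0.1059]
tcp_rot: [[0.898, 0.441, 0.001], [0.441, -0.898, 0.0], [0.001, 0.0, -1.0]]
contact_force: [1.1, -0.2, -0.1]
opening: 0.0485
grip_force: 0.0
```

send_rows(plan=[[255,0,0,0,0],[255,0,0,0,0],[255,0,0,0,0],[255,0,0,0,0],[255,0,0,0,0],[255,0,0,0,0]])

```text
time_s: 10.35
tcp_pos: [0.5227, 0.1803, 0.1056]
tcp_rot: [[0.898, 0.441, 0.0], [0.441, -0.898, -0.0], [0.0, 0.0, -1.0]]
contact_force: [1.3, -0.5, -0.4]
opening: 0.0315
grip_force: 38.8
```

send_rows(plan=[[255,0,0,-0.5,0],[255,0,0,-1,0],[255,0,0,-2,0],[255,0,0,-3.5,0],[255,0,0,-5.5,0],[255,0,0,-8,0],[255,0,0,-10.5,0],[255,0,0,-13,0],[255,0,0,-14,0],[255,0,0,-14,0]])

```text
time_s: 11.35
tcp_pos: [0.5232, 0.1805, 0.2472]
tcp_rot: [[0.897, 0.441, 0.003], [0.441, -0.898, 0.001], [0.003, 0.001, -1.0]]
contact_force: [0.8, -0.4, -2.9]
opening: 0.0316
grip_force: 38.8
```

```bash
python3 - <<'E'
from h import *
for n in ['wrist','scene','top']:
    p=shot(n,'m_%s.png'%n); print(n)
    for l in ['mortar','pestle','pestle_head','pestle_neck']: find(p,l,2)
E
```

```text
wrist
mortar 0.34 [ 0.477 -0.149 -0.002] [509, 297]
pestle 0.64 [0.468 0.153 0.202] [319, 289]
pestle_head 0.79 [0.537 0.184 0.275] [325, 224]
scene
mortar 0.94 [0.464 0.155 0.   ] [360, 213]
pestle 0.88 [0.467 0.156 0.198] [362, 162]
pestle 0.71 [0.446 0.694 0.011] [209, 295]
pestle_head 0.94 [0.538 0.64  0.02 ] [211, 263]
pestle_head 0.66 [0.536 0.182 0.279] [341, 131]
pestle_neck 0.79 [0.491 0.167 0.229] [355, 150]
pestle_neck 0.64 [0.476 0.677 0.014] [210, 284]
top
mortar 0.85 [ 0.461  0.157 -0.001] [344, 232]
mortar 0.69 [0.427 0.201 0.083] [332, 239]
pestle 0.78 [0.446 0.696 0.011] [195, 233]
pestle 0.73 [0.462 0.165 0.2  ] [345, 225]
pestle_head 0.87 [0.537 0.64  0.023] [211, 208]
pestle_head 0.71 [ 0.664 -0.183 -0.001] [436, 178]
pestle_neck 0.73 [0.478 0.673 0.015] [201, 224]
pestle_neck 0.5 [0.489 0.171 0.231] [343, 215]
```

Held (weight 2.9 N, still 45°, pestle origin at (0.467,0.155,0.20)). Carry over the board with the handle end down.

send_rows(plan=[[255,-1.5,2,0,-2],[255,-4,6,0,-5],[255,-6.5,9.5,0,-8],[255,-9,13.5,0,-11],[255,-11.5,17,0,-14],[255,-14,21,0,-17],[255,-16.5,24.5,0,-20],[255,-18,26.8,2,-21],[255,-18,26.8,5,-21],[255,-18,26.8,8,-21]])

```text
time_s: 13.1
tcp_pos: [0.4793, -0.1409, 0.1651]
tcp_rot: [[0.682, 0.732, 0.002], [0.732, -0.682, -0.001], [0.001, 0.002, -1.0]]
contact_force: [0.0, 1.0, -2.6]
opening: 0.0314
grip_force: 38.8
```

send_rows(plan=[[255,0,0,2,0],[255,0,0,3.5,0],[255,0,0,4.5,0],[255,0,0,5,0],[255,0,0,5,0]])

```text
time_s: 13.6
tcp_pos: [0.4792, -0.1395, 0.1154]
tcp_rot: [[0.68, 0.733, -0.0], [0.733, -0.68, 0.0], [-0.0, -0.0, -1.0]]
contact_force: [-0.1, -0.8, -2.8]
opening: 0.0317
grip_force: 38.8
```

```bash
python3 - <<'E'
from h import *
for n in ['wrist','scene','top']:
    p=shot(n,'n_%s.png'%n); print(n)
    for l in ['pestle','pestle_head','pestle_neck']: find(p,l,1 if n=='wrist' else 2)
s=r.read_state(); print(s['tcp_pos'],s['contact_force'])
E
```

```text
wrist
pestle 0.91 [ 0.435 -0.185  0.068] [317, 289]
pestle_head 0.79 [ 0.49  -0.131  0.145] [324, 227]
scene
pestle 0.54 [ 0.437 -0.183  0.071] [441, 163]
pestle_head 0.66 [ 0.487 -0.129  0.153] [422, 141]
pestle_head 0.62 [0.536 0.637 0.019] [213, 263]
pestle_neck 0.85 [0.476 0.677 0.012] [210, 285]
pestle_neck 0.72 [ 0.632 -0.011  0.001] [364, 172]
top
pestle 0.6 [0.443 0.697 0.009] [195, 234]
pestle_head 0.78 [0.538 0.641 0.019] [211, 208]
pestle_neck 0.77 [0.476 0.675 0.017] [200, 225]
[ 0.47922652 -0.13961261  0.1156958 ] [ 0.19020928 -0.56946401 -2.97497356]
```

send_rows(plan=[[255,0,0,0.8,0],[255,0,0,1.3,0],[255,0,0,1.7,0],[255,0.4,0,2.1,0],[255,0.8,0,2.6,0],[255,1.2,0,3.0,0],[255,1.5,0,3.4,0],[255,1.9,0,4.0,0],[255,2.3,0,4.6,0],[255,2.6,0,5.3,0]], force=20)

```text
time_s: 15.2
tcp_pos: [0.4973, -0.1203, 0.0622]
tcp_rot: [[0.68, 0.733, 0.0], [0.733, -0.68, -0.0], [0.0, 0.0, -1.0]]
contact_force: [1.0, 0.7, -1.6]
opening: 0.0324
grip_force: 19.3
```

send_rows(plan=[[255,0.2,0,0.6,0],[255,0.4,0,1.1,0],[255,0.6,0,1.6,0],[255,0.8,0,2.1,0],[255,0.9,0,2.6,0],[255,1.0,0,3.1,0],[255,1.1,0,3.6,0],[255,1.2,0,4.0,0],[255,1.2,0,4.3,0],[255,1.2,0,4.3,0]])

```text
time_s: 16.2
tcp_pos: [0.5048, -0.1117, 0.0192]
tcp_rot: [[0.68, 0.733, -0.001], [0.733, -0.68, 0.0], [-0.0, -0.001, -1.0]]
contact_force: [-0.5, 0.3, -1.3]
opening: 0.0316
grip_force: 19.3
```

```bash
python3 - <<'E'
from h import *
for n in ['wrist','scene']:
    p=shot(n,'o_%s.png'%n); print(n)
    for l in ['pestle','pestle_head','pestle_neck']: find(p,l,2)
    if n=='wrist': a=p['color'][:,:,::-1]
b=cv2.resize(p['color'][130:230,370:520,::-1],(600,400),interpolation=2)
cv2.imwrite('pics/c2.png',cv2.resize(np.hstack([a,b]),None,fx=.64,fy=.64))
s=r.read_state(); print(s['tcp_pos'],s['contact_force'])
E
```

```text
wrist
pestle 0.69 [ 0.519 -0.101  0.042] [325, 214]
pestle_head 0.76 [ 0.519 -0.103  0.041] [328, 217]
pestle_neck 0.67 [ 0.467 -0.147  0.035] [312, 325]
scene
pestle 0.85 [0.446 0.693 0.009] [210, 295]
pestle 0.65 [ 0.438 -0.174  0.028] [437, 174]
pestle_head 0.46 [ 0.514 -0.104  0.049] [408, 166]
pestle_neck 0.73 [0.475 0.677 0.012] [210, 285]
pestle_neck 0.56 [ 0.463 -0.152  0.04 ] [428, 170]
[ 0.50501761 -0.11180448  0.01972484] [-0.91321411  0.39364027 -1.78016443]
```

View pics/c2.png

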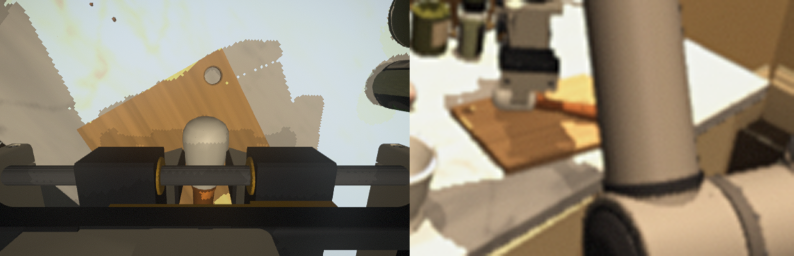

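Nearly flat (head at (205,140) of the crop, axis z about 0.04). Lower 4 mm more, ease the grip, release.

send_rows(plan=[[255,0,0,0.2,0],[255,0,0,0.4,0],[255,0,0,0.4,0],[255,0,0,0.4,0],[255,0,0,0.4,0]], force=3)

```text
time_s: 17.1
tcp_pos: [0.505, -0.1118, 0.0156]
tcp_rot: [[0.68, 0.733, -0.0], [0.733, -0.68, -0.0], [-0.0, 0.0, -1.0]]
contact_force: [-0.4, 0.2, -2.1]
opening: 0.0336
grip_force: 2.7
```

send_rows(plan=[[0,0,0,0,0],[0,0,0,0,0],[0,0,0,0,0],[0,0,0,0,0],[0,0,0,0,0],[0,0,0,0,0],[0,0,0,-2,0],[0,0,0,-6,0],[0,0,0,-10,0],[0,0,0,-14,0]])

```text
time_s: 18.1
tcp_pos: [0.5047, -0.1116, 0.1571]
tcp_rot: [[0.68, 0.733, -0.0], [0.733, -0.68, 0.0], [-0.0, -0.0, -1.0]]
contact_force: [0.5, -0.9, -0.6]
opening: 0.0917
grip_force: 0.0
```

```bash
python3 - <<'E'
from h import *
for n in ['wrist','scene','top']:
    p=shot(n,'q_%s.png'%n); print(n)
    for l in ['mortar','mortar_lip','pestle','pestle_head','pestle_neck']: find(p,l,2)
s=r.read_state(); print(s['tcp_pos'],s['contact_force'],s['qpos'])
E
```

```text
wrist
mortar 0.69 [ 0.464  0.153 -0.003] [94, 4]
pestle_head 0.84 [ 0.519 -0.098  0.03 ] [321, 167]
pestle_neck 0.86 [ 0.466 -0.146  0.029] [315, 237]
pestle_neck 0.66 [ 0.461  0.15  -0.002] [94, 9]
scene
mortar 0.68 [0.46  0.155 0.001] [361, 214]
mortar 0.17 [0.423 0.191 0.087] [362, 203]
mortar_lip 0.82 [0.424 0.194 0.085] [361, 204]
pestle 0.58 [ 0.437 -0.177  0.024] [438, 175]
pestle 0.56 [0.445 0.693 0.011] [210, 295]
pestle_head 0.98 [0.538 0.638 0.017] [212, 264]
pestle_head 0.73 [ 0.512 -0.099  0.038] [407, 170]
pestle_neck 0.59 [0.478 0.676 0.013] [210, 284]
pestle_neck 0.51 [ 0.465 -0.148  0.031] [426, 172]
top
mortar 0.73 [ 0.46   0.157 -0.003] [344, 232]
mortar_lip 0.89 [0.426 0.201 0.082] [332, 239]
pestle 0.76 [0.446 0.696 0.01 ] [195, 233]
pestle_head 0.75 [0.539 0.64  0.019] [211, 208]
pestle_head 0.61 [ 0.513 -0.099  0.034] [416, 217]
pestle_neck 0.57 [0.479 0.675 0.016] [201, 224]
[ 0.50502244 -0.11172099  0.15557235] [-0.71200815 -0.12785328  0.11863943] [-3.65904715e-01  3.69280405e-01  1.61535559e+00 -9.83085958e-05
  1.15696635e+00  3.81685368e-01]
```

View pics/q_wrist.png

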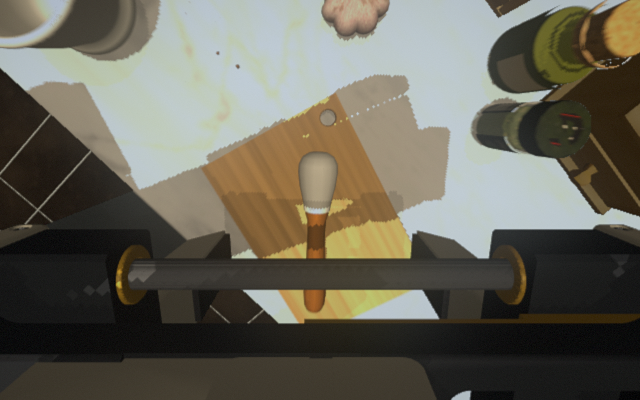

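The pestle lies on the board, released: head at (318,175), handle end at (315,308). Next, take the handle 135 mm from the tip.

send_rows(plan=[[0,-4,-0.3,1,3],[0,-8,-0.5,3,3],[0,-10,-0.7,6,3],[0,-10,-0.7,9,3],[0,-10,-0.7,12,3],[0,-10,-0.7,13.5,3],[0,-10,-0.7,14,3],[120,-10,-0.7,14,3],[200,-10,-0.7,14,3],[255,-10,-0.7,14,3]], force=8)

```text
time_s: 20.0
tcp_pos: [0.4326, -0.1807, 0.0166]
tcp_rot: [[0.717, 0.697, 0.002], [0.697, -0.717, -0.001], [0.0, 0.002, -1.0]]
contact_force: [0.1, 0.6, -0.6]
opening: 0.0724
grip_force: 0.0
```

send_rows(plan=[[255,0,0,0,0],[255,0,0,0,0],[255,0,0,0,0],[255,0,0,0,0],[255,0,0,0,0],[255,0,0,0,0],[255,0,0,0,0],[255,0,0,0,0]])

```text
time_s: 20.8
tcp_pos: [0.4319, -0.1803, 0.0156]
tcp_rot: [[0.717, 0.697, -0.0], [0.697, -0.717, -0.0], [-0.0, -0.0, -1.0]]
contact_force: [0.1, 0.1, -0.1]
opening: 0.0086
grip_force: 0.0
```

```bash
python3 - <<'E'
from h import *
for n in ['wrist','scene','top']:
    p=shot(n,'s_%s.png'%n); print(n)
    for l in ['pestle','pestle_head','pestle_neck']: find(p,l,2)
    if n=='wrist': a=p['color'][:,:,::-1]
    if n=='scene': b=cv2.resize(p['color'][130:230,370:520,::-1],(600,400),interpolation=2)
cv2.imwrite('pics/c3.png',cv2.resize(np.hstack([a,b]),None,fx=.64,fy=.64))
s=r.read_state(); print(s['tcp_pos'],s['opening'],s['grip_force'])
E
```

```text
wrist
pestle 0.9 [ 0.44  -0.179  0.027] [328, 227]
pestle_neck 0.66 [ 0.464 -0.147  0.031] [316, 156]
scene
pestle 0.79 [ 0.441 -0.174  0.025] [436, 174]
pestle_head 0.96 [0.535 0.638 0.018] [212, 264]
pestle_head 0.81 [ 0.513 -0.098  0.038] [406, 170]
pestle_neck 0.81 [0.474 0.677 0.01 ] [211, 286]
pestle_neck 0.76 [ 0.464 -0.148  0.033] [427, 172]
top
pestle 0.87 [0.447 0.695 0.011] [195, 233]
pestle 0.56 [ 0.435 -0.17   0.023] [436, 240]
pestle_head 0.71 [0.538 0.642 0.019] [210, 208]
pestle_head 0.6 [ 0.511 -0.099  0.035] [416, 218]
pestle_neck 0.72 [ 0.462 -0.144  0.031] [429, 232]
pestle_neck 0.52 [0.48  0.677 0.016] [200, 224]
[ 0.43189001 -0.18030378  0.01559742] 0.0005080863823239679 0.0
```

View pics/c3.png

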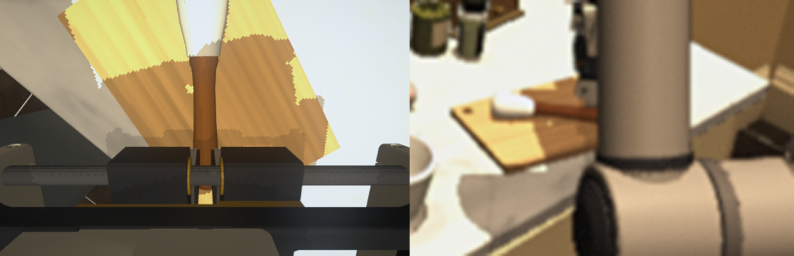

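```bash
python3 - <<'E'
from h import *
def T(R,t): M=np.eye(4);M[:3,:3]=R;M[:3,3]=t;return M
p=viewer.snapshot('wrist'); s=r.read_state()
C=np.linalg.inv(T(s['tcp_rot'],s['tcp_pos']))@np.array(p['pose'])
print(C.round(3))
P=T([[.68,.733,0],[.733,-.68,0],[0,0,-1]],[.505,-.1117,.1556])@C
def ray(u,v,z):
    d=P[:3,:3]@[(u-p['cx'])/p['fx'],(v-p['cy'])/p['fy'],1]; return (P[:3,3]+d*(z-P[2,3])/d[2]).round(4)
print('end',ray(315,310,.026),'tip',ray(318,152,.030),'join',ray(317,210,.028))
print(s['opening'],s['tcp_pos'])
m=spotter.outline_of('pestle',p)
for d in m[:2]:
    ys,xs=np.nonzero(d['region']);print(d['confidence'],ys.min(),ys.max(),[(y,xs[ys==y].min(),xs[ys==y].max()) for y in range(ys.min(),ys.max(),15)])
for X in [(.432,-.180,.0156),(.410,-.204,.026),(.432,-.18,.026)]: print(px(p,X))
cv2.imwrite('pics/t_wrist.png',cv2.resize(p['color'][180:400,220:420,::-1],None,fx=2.5,fy=2.5))
E
```

```text
[[ 0.    -0.969 -0.248  0.066]
 [ 1.     0.     0.001  0.001]
 [-0.001 -0.248  0.969 -0.184]
 [ 0.     0.     0.     1.   ]]
end [ 0.4103 -0.2063  0.026 ] tip [ 0.5268 -0.0859  0.03  ] join [ 0.4877 -0.1265  0.028 ]
0.00019683263054799834 [ 0.43191437 -0.1803267   0.01562118]Traceback (most recent call last):
  File "<stdin>", line 13, in <module>
    return umr_minimum(a, axis, None, out, keepdims, initial, where)
ValueError: zero-size array to reduction operation minimum which has no identity
```

```bash
python3 - <<'E'
from h import *
p=viewer.snapshot('wrist'); q=viewer.snapshot('scene')
a=cv2.resize(p['color'][180:330,230:410,::-1],(480,400),interpolation=2)
b=cv2.resize(q['color'][140:200,400:460,::-1],(320,400),interpolation=2)
cv2.imwrite('pics/t.png',np.hstack([a,b]))
for X in [(.432,-.180,.0156),(.410,-.206,.026),(.432,-.18,.037)]: print(px(p,X),px(q,X))
find(p,'pestle');find(p,'pestle_neck');print(r.read_state()['wrist_torque'])
E
```

```text
[319, 232] [439, 177]
[325, 293] [449, 175]
[319, 245] [440, 172]
pestle 0.68 [ 0.435 -0.175  0.027] [317, 229]
pestle_neck 0.88 [ 0.463 -0.143  0.032] [309, 152]
[-0.02976598 -0.08815768 -0.01653347]
```

View pics/t.png

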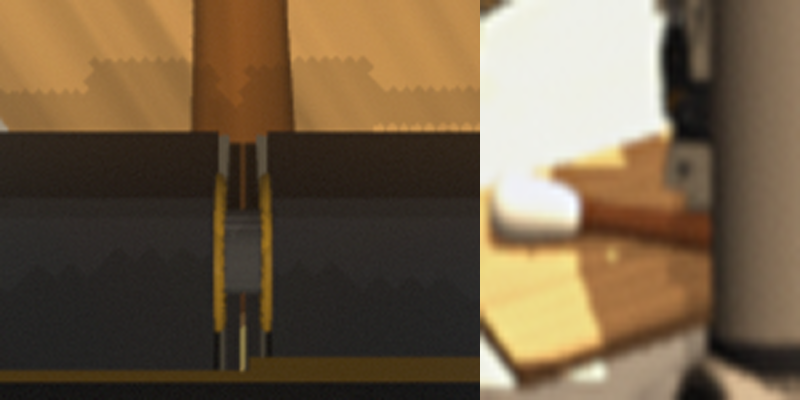

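Fingers closed over the handle's top (axis too near the fingertips). Regrasp nearer the neck (105 mm), where the axis lies higher above the board, and go as low as possible.

send_rows(plan=[[0,0,0,0,0],[0,0,0,0,0],[0,0,0,0,0],[0,0,0,0,0],[0,0,0,0,0],[0,0,0,0,0],[0,0,0,0,0],[0,1.5,0,0,0],[0,3,0,0,-1],[0,3,0,0.15,-1]], force=8)

```text
time_s: 22.7
tcp_pos: [0.4545, -0.1588, 0.0143]
tcp_rot: [[0.704, 0.71, 0.001], [0.71, -0.704, -0.0], [0.0, 0.001, -1.0]]
contact_force: [-0.1, -0.5, -0.1]
opening: 0.0758
grip_force: 0.0
```

send_rows(plan=[[255,0,0,0,0],[255,0,0,0,0],[255,0,0,0,0],[255,0,0,0,0],[255,0,0,0,0],[255,0,0,0,0],[255,0,0,0,0],[255,0,0,0,0],[255,0,0,0,0],[255,0,0,0,0]])

```text
time_s: 23.7
tcp_pos: [0.4534, -0.1594, 0.0141]
tcp_rot: [[0.705, 0.709, 0.0], [0.709, -0.705, -0.0], [-0.0, 0.0, -1.0]]
contact_force: [0.4, -0.7, 1.2]
opening: 0.0053
grip_force: 0.0
```

```bash
python3 - <<'E'
from h import *
for n in ['wrist','scene','top']:
    p=shot(n,'u_%s.png'%n); print(n)
    for l in ['pestle','pestle_head','pestle_neck']: find(p,l,2)
s=r.read_state(); print(s['tcp_pos'],s['opening'],s['grip_force'],s['contact_force'],s['wrist_torque'])
E
```

```text
wrist
pestle 0.62 [ 0.478 -0.145 -0.001] [331, 181]
pestle_head 0.62 [ 0.516 -0.098  0.027] [321, 71]
pestle_neck 0.83 [ 0.464 -0.145  0.027] [315, 209]
scene
pestle 0.6 [0.446 0.692 0.008] [210, 295]
pestle 0.5 [ 0.439 -0.178  0.022] [437, 175]
pestle_head 0.74 [ 0.511 -0.098  0.038] [407, 170]
pestle_head 0.62 [0.539 0.64  0.02 ] [211, 263]
pestle_neck 0.97 [0.476 0.675 0.012] [211, 285]
pestle_neck 0.72 [ 0.464 -0.147  0.033] [426, 172]
top
pestle 0.73 [0.443 0.694 0.009] [195, 234]
pestle 0.51 [ 0.434 -0.167  0.023] [435, 240]
pestle_head 0.89 [0.539 0.641 0.02 ] [211, 208]
pestle_head 0.56 [ 0.514 -0.101  0.035] [417, 217]
pestle_neck 0.7 [0.478 0.676 0.016] [200, 224]
pestle_neck 0.6 [ 0.465 -0.145  0.028] [429, 231]
[ 0.45342138 -0.15941441  0.01411168] 0.0004987567774293849 0.0 [-0.61768062 -0.98414451 -0.16949044] [-0.00127969 -0.02819126  0.00225609]
```

```bash
python3 - <<'E'
import cv2,numpy as np
w=cv2.imread('pics/u_wrist.png')[40:340,220:420]; s=cv2.imread('pics/u_scene.png')[140:200,395:455]; t=cv2.imread('pics/u_top.png')[205:265,400:460]
f=lambda a,x,y:cv2.resize(a,(x,y),interpolation=2)
cv2.imwrite('pics/v.png',np.hstack([f(w,400,600),np.vstack([f(s,300,300),f(t,300,300)])]))
E
```

```text
(no output)
```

View pics/v.png

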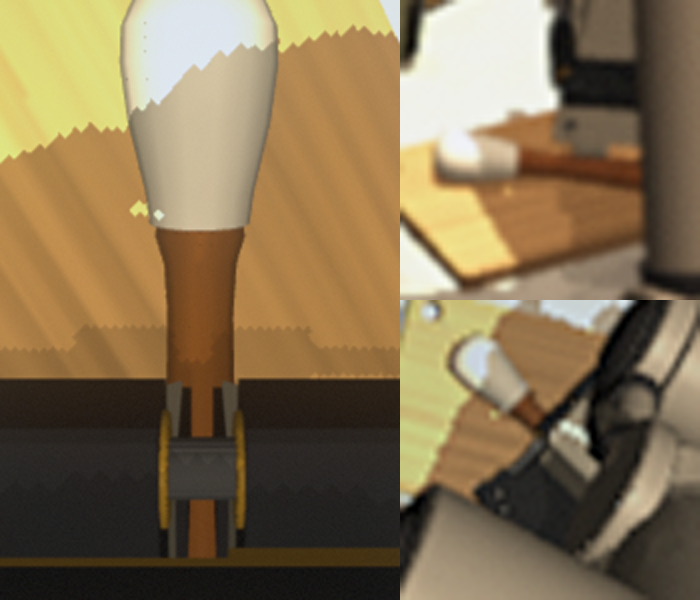

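The fingers (tips at (200,385)) appear to ride above the handle rather than beside it; probe the real fingertip height with the fingers open, in small steps.

send_rows(plan=[[0,0,0,-1,0],[0,0,0,-1,0],[0,0,0,-1,0],[0,0,0,-1,0],[0,0,0,-1,0],[0,0,0,-1,0],[0,0,0,-0.5,0],[0,0,0,0,0],[0,0,0,0.1,0],[0,0,0,0.2,0]])

```text
time_s: 25.3
tcp_pos: [0.4532, -0.1593, 0.0117]
tcp_rot: [[0.705, 0.709, -0.001], [0.709, -0.705, 0.0], [-0.0, -0.001, -1.0]]
contact_force: [-0.2, 0.1, 1.5]
opening: 0.076
grip_force: 0.0
```

send_rows(plan=[[0,0,0,0.1,0],[0,0,0,0.2,0],[0,0,0,0.2,0]])

```text
time_s: 25.6
tcp_pos: [0.4534, -0.1594, 0.01]
tcp_rot: [[0.705, 0.709, -0.0], [0.709, -0.705, -0.0], [-0.0, -0.0, -1.0]]
contact_force: [1.2, -0.9, 0.8]
opening: 0.0915
grip_force: 0.0
```

send_rows(plan=[[0,0,0,0.1,0],[0,0,0,0.2,0],[0,0,0,0.3,0],[0,0,0,0.4,0],[0,0,0,0.4,0]])

```text
time_s: 26.1
tcp_pos: [0.4533, -0.1594, 0.006]
tcp_rot: [[0.705, 0.709, -0.0], [0.709, -0.705, 0.0], [-0.0, -0.0, -1.0]]
contact_force: [1.1, -0.2, -0.7]
opening: 0.0918
grip_force: 0.0
```

send_rows(plan=[[0,0,0,0.1,0],[0,0,0,0.2,0],[0,0,0,0.3,0],[0,0,0,0.4,0],[0,0,0,0.4,0]])

```text
time_s: 26.6
tcp_pos: [0.4533, -0.1593, 0.002]
tcp_rot: [[0.705, 0.709, -0.0], [0.709, -0.705, 0.0], [-0.0, -0.0, -1.0]]
contact_force: [0.0, 0.5, -0.1]
opening: 0.0921
grip_force: 0.0
```

send_rows(plan=[[0,0,0,0.1,0],[0,0,0,0.2,0],[0,0,0,0.3,0],[0,0,0,0.4,0],[0,0,0,0.4,0]])

```text
time_s: 27.1
tcp_pos: [0.4534, -0.1593, -0.002]
tcp_rot: [[0.705, 0.709, -0.0], [0.709, -0.705, 0.0], [-0.0, -0.0, -1.0]]
contact_force: [-0.1, 0.2, 0.3]
opening: 0.0917
grip_force: 0.0
```

send_rows(plan=[[0,0,0,0.1,0],[0,0,0,0.2,0],[0,0,0,0.3,0],[0,0,0,0.3,0]])

```text
time_s: 27.5
tcp_pos: [0.4533, -0.1594, -0.005]
tcp_rot: [[0.705, 0.709, -0.0], [0.709, -0.705, 0.0], [-0.0, -0.0, -1.0]]
contact_force: [0.1, 0.6, 0.4]
opening: 0.0919
grip_force: 0.0
```

No contact even at a TCP reading of −5 mm, so the tips are really about 20 mm shorter than reported. Slide back to 122 mm from the tip and close here.

send_rows(plan=[[0,-1,0,0,0],[0,-1.7,0,0.1,0],[0,-1.7,0,0.2,0],[120,-1.7,0,0.2,0],[255,-1.7,0,0.2,0],[255,-1.7,0,0.2,0],[255,-1.7,0,0.2,0],[255,-1.7,0,0.2,0],[255,-1.7,0,0.2,0],[255,-1.7,0,0.2,0]], force=10)

```text
time_s: 28.5
tcp_pos: [0.4415, -0.1714, -0.0069]
tcp_rot: [[0.705, 0.709, -0.0], [0.709, -0.705, -0.0], [-0.0, 0.0, -1.0]]
contact_force: [-0.1, -0.8, 0.7]
opening: 0.0399
grip_force: 0.0
```

send_rows(plan=[[255,0,0,0,0],[255,0,0,0,0],[255,0,0,0,0],[255,0,0,0,0],[255,0,0,0,0]])

```text
time_s: 29.0
tcp_pos: [0.4414, -0.1715, -0.0069]
tcp_rot: [[0.705, 0.709, -0.0], [0.709, -0.705, -0.0], [-0.0, -0.0, -1.0]]
contact_force: [-0.6, -0.7, 0.4]
opening: 0.0209
grip_force: 10.0
```

send_rows(plan=[[255,0,0,-1.5,0],[255,0.2,0,-2.4,0],[255,0.4,0,-3.3,0],[255,0.6,0,-4.1,0],[255,1.0,0,-5.0,0],[255,1.4,0,-5.8,0],[255,1.8,0,-6.4,0],[255,2.2,0,-7.0,0],[255,2.7,0,-7.5,0],[255,3.0,0,-7.9,0]])

```text
time_s: 30.0
tcp_pos: [0.463, -0.1498, 0.0725]
tcp_rot: [[0.705, 0.709, 0.0], [0.709, -0.705, -0.0], [0.0, 0.0, -1.0]]
contact_force: [1.4, 1.0, -1.5]
opening: 0.0213
grip_force: 10.0
```

send_rows(plan=[[255,0,0,0,0],[255,0,0,0,0],[255,0,0,0,0]], force=60)

```text
time_s: 30.3
tcp_pos: [0.4622, -0.1502, 0.0717]
tcp_rot: [[0.705, 0.709, -0.001], [0.709, -0.705, 0.0], [-0.0, -0.001, -1.0]]
contact_force: [-0.5, -0.8, -3.0]
opening: 0.02
grip_force: 59.9
```

```bash
python3 - <<'E'
from h import *
for n in ['wrist','scene','top']:
    p=shot(n,'x_%s.png'%n); print(n)
    for l in ['pestle','pestle_head','pestle_neck']: find(p,l,2)
s=r.read_state(); print(s['tcp_pos'],s['opening'],s['grip_force'],s['contact_force'])
E
```

```text
wrist
pestle 0.62 [ 0.458 -0.16   0.104] [326, 272]
pestle_head 0.76 [ 0.517 -0.095  0.03 ] [320, 97]
pestle_neck 0.83 [ 0.478 -0.129  0.079] [313, 192]
scene
pestle 0.95 [0.444 0.696 0.01 ] [209, 296]
pestle 0.55 [ 0.46  -0.155  0.102] [432, 155]
pestle_head 0.73 [0.538 0.639 0.021] [211, 263]
pestle_head 0.57 [ 0.515 -0.096  0.037] [405, 170]
pestle_neck 0.92 [0.479 0.68  0.011] [208, 285]
pestle_neck 0.74 [ 0.483 -0.135  0.083] [422, 159]
top
pestle 0.73 [ 0.453 -0.15   0.104] [437, 232]
pestle 0.6 [0.446 0.698 0.012] [194, 233]
pestle_head 0.82 [0.537 0.639 0.02 ] [211, 208]
pestle_head 0.74 [ 0.514 -0.099  0.035] [416, 217]
pestle_neck 0.8 [0.48  0.674 0.017] [201, 224]
pestle_neck 0.64 [ 0.479 -0.13   0.08 ] [428, 225]
[ 0.46258258 -0.15021412  0.07210353] 0.019747964659067817 59.89377507219615 [-0.35495032 -0.85712454 -2.24761417]
```

Pestle held at 45–48° lean, head still on the board at (0.515,−0.097). Lift and carry.

send_rows(plan=[[255,0,0,-2,0],[255,0,0,-5,0],[255,0,0,-8.5,0],[255,0,0,-12.8,2],[255,2.2,-2.8,-12.8,9],[255,4.4,-5.6,-12.8,16],[255,6.6,-8.4,-12.8,24],[255,8.8,-11.2,-12.8,32],[255,11.1,-14,-12.8,40],[255,13.3,-16.7,-12.8,48]])

```text
time_s: 31.9
tcp_pos: [0.4374, 0.0634, 0.2001]
tcp_rot: [[0.998, -0.055, -0.0], [-0.055, -0.998, 0.0], [-0.0, -0.0, -1.0]]
contact_force: [1.1, -0.8, -1.8]
opening: 0.0199
grip_force: 59.9
```

send_rows(plan=[[255,-0.4,-2.5,0,8],[255,-0.8,-5,0,16],[255,-1.2,-7.5,0,24],[255,-1.6,-10,0,32],[255,-2,-12.5,0,40],[255,-2.4,-13.9,0,47],[255,-2.4,-13.9,0,47],[255,-2.4,-13.9,0,47]])

```text
time_s: 32.7
tcp_pos: [0.4207, 0.2017, 0.2]
tcp_rot: [[0.648, -0.762, -0.0], [-0.762, -0.648, -0.0], [0.0, 0.0, -1.0]]
contact_force: [-0.7, -0.1, -2.3]
opening: 0.0204
grip_force: 59.9
```

```bash
python3 - <<'E'
from h import *
for n in ['wrist','scene','top']:
    p=shot(n,'y_%s.png'%n); print(n)
    for l in ['mortar','mortar_lip','mortar_bowl','pestle','pestle_head','pestle_neck']: find(p,l,1 if n=='wrist' or l[0]=='m' else 2)
s=r.read_state(); print(s['tcp_pos'],s['opening'],s['contact_force'],s['qpos'])
E
```

```text
wrist
pestle 0.7 [0.42  0.2   0.232] [323, 256]
pestle_head 0.71 [0.472 0.141 0.158] [320, 98]
pestle_neck 0.64 [0.432 0.184 0.208] [325, 203]
scene
mortar 0.87 [0.462 0.154 0.002] [361, 213]
mortar_lip 0.98 [0.426 0.194 0.088] [360, 203]
mortar_bowl 0.81 [0.459 0.151 0.019] [363, 209]
pestle 0.94 [0.443 0.696 0.01 ] [209, 296]
pestle 0.66 [0.418 0.205 0.229] [361, 166]
pestle_head 0.81 [0.539 0.637 0.02 ] [212, 263]
pestle_head 0.51 [0.469 0.142 0.167] [365, 168]
pestle_neck 0.86 [0.476 0.678 0.01 ] [210, 285]
pestle_neck 0.45 [0.439 0.179 0.212] [363, 164]
top
pestle 0.65 [0.446 0.693 0.012] [195, 233]
pestle_head 0.86 [0.541 0.642 0.019] [211, 207]
pestle_neck 0.6 [0.48  0.676 0.015] [200, 224]
[0.42083816 0.20192882 0.20008359] 0.020200338927298753 [-0.01947172  0.14984031 -1.48313598] [ 2.83026644e-01  2.35903314e-01  1.67601994e+00 -9.12316139e-05
  1.22965132e+00  2.72353028e+00]
```

Aligned: pestle azimuth matches the lip (130°), head 15 mm off the axis away from the lip; shift 5 mm and lower.

send_rows(plan=[[255,-0.3,0,1,0],[255,-0.5,-0.1,2.5,0],[255,-0.5,-0.1,4,0],[255,-0.5,-0.1,5.5,0],[255,-0.5,-0.1,7,0],[255,-0.5,-0.1,8.3,0],[255,-0.5,-0.1,9.5,0],[255,-0.5,-0.1,10.3,0],[255,-0.5,-0.1,10.8,0],[255,-0.5,-0.1,11,0]])

```text
time_s: 34.75
tcp_pos: [0.4181, 0.2064, 0.0896]
tcp_rot: [[0.645, -0.764, -0.001], [-0.764, -0.645, -0.0], [-0.0, 0.001, -1.0]]
contact_force: [-0.8, -0.1, -2.8]
opening: 0.02
grip_force: 59.9
```

```bash
python3 - <<'E'
from h import *
for n in ['wrist','scene','top']:
    p=shot(n,'z_%s.png'%n); print(n)
    for l in ['mortar','mortar_lip','pestle','pestle_head','pestle_neck']: find(p,l,1 if n=='wrist' or l[0]=='m' else 2)
s=r.read_state(); print(s['tcp_pos'],s['opening'],s['contact_force'])
E
```

```text
wrist
pestle 0.68 [0.414 0.206 0.12 ] [326, 260]
pestle_head 0.77 [0.468 0.144 0.046] [322, 97]
pestle_neck 0.92 [0.431 0.189 0.098] [322, 203]
scene
mortar 0.71 [0.463 0.153 0.003] [361, 213]
mortar_lip 0.61 [0.426 0.193 0.084] [360, 203]
pestle 0.85 [0.448 0.694 0.01 ] [209, 295]
pestle 0.46 [0.418 0.209 0.121] [359, 197]
pestle_head 0.84 [0.536 0.639 0.02 ] [212, 263]
pestle_head 0.63 [0.466 0.144 0.056] [363, 198]
pestle_neck 0.88 [0.476 0.679 0.012] [209, 285]
pestle_neck 0.5 [0.432 0.187 0.103] [361, 197]
top
mortar_lip 0.53 [ 0.634 -0.01  -0.005] [389, 186]
pestle 0.86 [0.447 0.696 0.011] [195, 233]
pestle_head 0.6 [0.54  0.64  0.021] [211, 207]
pestle_head 0.48 [ 0.664 -0.178  0.003] [435, 178]
pestle_neck 0.7 [0.479 0.675 0.016] [200, 224]
[0.41836648 0.20636344 0.09007088] 0.02034955190913622 [ 0.28447112 -0.24329036 -3.14521056]
```

send_rows(plan=[[255,0,0,0.2,0],[255,0,0,0.4,0],[255,0,0,0.6,0],[255,0,0,0.8,0]], force=30)

```text
time_s: 36.05
tcp_pos: [0.4187, 0.2064, 0.0821]
tcp_rot: [[0.645, -0.764, 0.001], [-0.764, -0.645, -0.0], [0.001, -0.001, -1.0]]
contact_force: [1.0, -0.6, 0.4]
opening: 0.0208
grip_force: 30.0
```

send_rows(plan=[[255,0,0,0.1,0],[255,0,0,0.2,0],[255,0,0,0.3,0]])

```text
time_s: 36.35
tcp_pos: [0.4195, 0.2065, 0.0799]
tcp_rot: [[0.645, -0.764, 0.003], [-0.764, -0.645, 0.0], [0.002, -0.002, -1.0]]
contact_force: [0.5, -1.5, 8.2]
opening: 0.0206
grip_force: 30.0
```

send_rows(plan=[[255,0,0,0,0],[255,0,0,0,0],[255,0,0,0,0]], force=5)

```text
time_s: 36.65
tcp_pos: [0.419, 0.2065, 0.0794]
tcp_rot: [[0.645, -0.764, 0.002], [-0.764, -0.645, 0.0], [0.001, -0.001, -1.0]]
contact_force: [3.2, -0.2, 3.8]
opening: 0.0219
grip_force: 5.1
```

```bash
python3 - <<'E'
from h import *
for n in ['wrist','scene']:
    p=shot(n,'za_%s.png'%n); print(n)
    for l in ['mortar','mortar_lip','pestle','pestle_head','pestle_neck']: find(p,l,1 if n=='wrist' or l[0]=='m' else 2)
s=r.read_state(); print(s['tcp_pos'],s['opening'],s['contact_force'],s['grip_force'])
E
```

```text
wrist
pestle 0.58 [0.418 0.208 0.113] [319, 262]
pestle_head 0.67 [0.472 0.144 0.037] [320, 93]
scene
mortar_lip 0.65 [0.427 0.194 0.089] [360, 202]
pestle 0.7 [0.446 0.692 0.009] [210, 295]
pestle 0.43 [0.418 0.211 0.106] [358, 201]
pestle_head 0.64 [0.468 0.149 0.048] [362, 201]
pestle_head 0.6 [0.54  0.639 0.02 ] [211, 263]
pestle_neck 0.6 [0.479 0.677 0.013] [209, 284]
pestle_neck 0.44 [0.437 0.187 0.092] [360, 199]
[0.4184863 0.2064031 0.079114 ] 0.02141766140275528 [2.65420466 0.47919988 3.05001634] 5.093527093558805
```

Head down near the floor, handle on the lip at about 47°. Release and withdraw.

send_rows(plan=[[0,0,0,0,0],[0,0,0,0,0],[0,0,0,0,0],[0,0,0,0,0],[0,0,0,0,0],[0,0,0,0,0],[0,0,0,-1,0],[0,0,0,-4,0],[0,0,0,-8,0],[0,0,0,-12,0]])

```text
time_s: 38.25
tcp_pos: [0.418, 0.2062, 0.201]
tcp_rot: [[0.645, -0.764, -0.0], [-0.764, -0.645, -0.0], [-0.0, 0.0, -1.0]]
contact_force: [0.2, 0.6, -0.1]
opening: 0.0911
grip_force: 0.0
```

```bash
python3 - <<'E'
from h import *
l=np.array([-.645,.764]);n=np.array([-.764,-.645])
for c in ['wrist','scene','top']:
    p=shot(c,'zb_%s.png'%c); print(c)
    for k in ['mortar','mortar_lip','pestle','pestle_head','pestle_neck','garlic','cork_jar','spice_jar']:
        for d in spotter.pinpoint(k,p)[:2]:
            X=w(p,d['point'])
            if X[1]<.5: print(k,round(d['confidence'],2),X.round(3),((X[:2]-[.462,.154])@l).round(3),((X[:2]-[.462,.154])@n).round(3))
s=r.read_state(); print(s['tcp_pos'],s['contact_force'],s['grip_force'],s['opening'])
E
```

```text
wrist
mortar 0.92 [ 0.464  0.152 -0.002] -0.003 -0.001
mortar_lip 0.74 [0.428 0.199 0.087] 0.057 -0.003
pestle 0.77 [0.421 0.203 0.107] 0.064 -0.0
pestle_head 0.61 [0.473 0.148 0.035] -0.012 -0.005
pestle_neck 0.9 [0.432 0.191 0.089] 0.048 -0.002
cork_jar 0.62 [0.426 0.197 0.082] 0.056 0.0
cork_jar 0.45 [0.434 0.186 0.086] 0.042 0.001
scene
mortar 0.95 [0.462 0.155 0.003] 0.001 -0.001
mortar_lip 0.55 [0.424 0.193 0.089] 0.054 0.004
pestle 0.39 [0.419 0.207 0.111] 0.068 -0.002
pestle_head 0.39 [0.47  0.146 0.042] -0.011 -0.0
pestle_neck 0.55 [0.438 0.185 0.09 ] 0.039 -0.002
garlic 0.64 [ 0.633 -0.011  0.002] -0.237 -0.024
garlic 0.54 [0.464 0.157 0.002] 0.001 -0.003
cork_jar 0.73 [0.667 0.146 0.003] -0.138 -0.152
top
garlic 0.45 [ 0.634 -0.01  -0.006] -0.236 -0.026
cork_jar 0.75 [ 0.67   0.143 -0.003] -0.142 -0.152
spice_jar 0.49 [ 0.666 -0.18   0.001] -0.387 0.059
[0.41838049 0.20636669 0.19909131] [-0.11783971  0.23559151 -0.24275856] 0.0 0.09215145489390748
```

Pestle at rest: head 11 mm from the axis away from the lip at z≈38 mm, neck about 2 mm off the lip plane, mortar unmoved, gripper clear.

```bash
python3 -c "
from rig import r
print(r.close_job())"
```

```text
the job is handed in; nothing more can be done
None
```

I handed in the job. The pestle was laid on the board and released, then picked up by its handle and set back head down in the bowl with the handle in the lip. By the camera estimates, the mortar, garlic and jars haven't moved. I wasn't shown the verdict.

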